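Clip the hand-held ophthalmoscope into its travel and charging rack

ROBOT

A 7-joint arm with a two-finger parallel gripper is mounted at the origin on the work surface; the furniture and walls round the work are solid. World frame = base frame: x ahead of the robot, y to its left, z up, the work surface at z = 0. Lengths are in m, angles in rad, forces in N, time in s.
With the tool pointing down it reaches from about 0.425 to 0.925 m from the base axis. Payload 6.8 kg.
Tool frame: the origin (TCP) lies at the very end of the fingers, on their centre line; the grasp point (between the pads) lies 19 mm behind it; z points along the fingers, y is the line along which they close (so a half turn about z gives the same grasp; the last joint's range is limited). The gripper opens to 85 mm and grips with 20 to 120 N. Pads are 22 mm wide; open, the fingers measure 114 mm over their backs; the gripper's body (76 mm by 85 mm) begins 54 mm behind the grasp point. The pads swing forward as they close: fully open they stand 13 mm farther back than shut.
Start: joints at [1.003, 0.477, 0.022, 1.555, -0.011, 1.109, -0.083], TCP at [0.3, -0.605, 0.231] pointing down, gripper open.
Joint ranges: [-2.96, 2.96], [-0.34, 2.1], [-1.41, 1.46], [0.24, 2.44], [-1.37, 4.51], [0.17, 1.92], [-2.96, 2.96]. Speed limits (rad/s): [2.39, 2.39, 3.14, 3.14, 3.14, 3.14, 3.14].

INTERFACE

Orientations are given as a unit quaternion [w, x, y, z].
In Python, from station import bot gives the robot as it stands.
- The arm moves only by the tool jog_arm, never from a script. Its argument "motion" is a list of rows, each a list of 7 numbers: the turn, a rotation vector about the tool's x, y, z in rad, then the shift along the tool's x, y, z in mm, then the finger opening in mm, from 0 to 85.4. A call has 1 to 10 rows; each row is the pose to reach, as a shift and turn from the pose commanded when the call began, along the tool's axes at that moment; what a row does not reach only later rows make up. A row lasts 1/8 s, in which the tool goes at most 62.5 mm and 10.7 degrees, less where a joint would pass 70% of its speed; a pose out of reach is approached as far as the arm can. A call with a gripper value outside its range is refused whole. The fingers move at their own pace and stop on an object; "grip_force" is the grip in N (left out, the last holds). Time passes only in rows, so rows that repeat a pose let the fingers close. It gives the time, the measured TCP pose, the force, the opening and the grip force at its end, in the units of the state.
- bot.get_obs(): the state, without advancing time (a new reading comes with each control period).
- bot.read_camera(name): name is "scene" or "top"; returns a dict with "pixels" (384x512x3 uint8, red, green, blue), "camera_matrix" (3x3 intrinsics, pixels), "distortion" ([k1, k2, p1, p2, k3] as OpenCV has them; the pictures are not rectified), "T" (4x4, takes a point from camera to world coordinates). Camera axes: x right, y down, z forward; pixel columns grow to the right and rows downward; lengths in m; the calibration is good to about 2 mm. A picture is of the moment at which its call begins. There is no depth.
- bot.hand_in(): hands the job in; it is judged then, once.
Trained networks look in a picture, given as the dict that the camera call returned (one of the last four; its "shot" number tells which), for a name from the list of things; names that differ only in an ending like _2 or _b are one class to them, and where a whole thing is asked for, a point or a joint stands for the part that bears it (a point fixed in the world has none). Each returns a list of dicts, best first, with "score" (0 to 1); they miss things now and then, are a little off and sometimes report something else, mostly with a low value. They report only what shows in the picture. A call takes as long as a camera call.
- bot.spot_in(thing, picture): "xy" ([column, row] in pixels, amid what is visible of it).
- bot.tip_of(thing, picture): "xy" ([column, row] in pixels: a listed point, or the origin of a listed thing).
The state is a dict: "t": time; "q": joint angles; "joint_vel": joint speeds; "joint_torque": joint torques, N m; "eef_pos": TCP position; "tool_rot": TCP orientation; "contact_force": force on the tool from outside, world axes, zero at the start; "torque": the same for the moment, N m; "gripper_width": opening from 0.0 (shut) to 1.0 (fully open); "grasp_force": force on a finger pad.
Only numpy, scipy, OpenCV 4.12 (cv2) and the standard library are available. Lean on these libraries where they do the work, as an engineer would, in place of code of your own. Each camera call takes 0.05 s, during which the arm holds its last target. There are 200 camera calls.

TASK

The mobile eye clinic is about to drive on: put the hand-held ophthalmoscope away in its rack. Press its handle gently down between the spring fingers of both clips until they snap round it and it lies on the saddles, with the bare metal tail pointing at the charging socket but still clear of it; then slide it along in the clips until the tail is firmly home in the socket and has pushed the charging contact in, without ramming it, and let go. Leave the jar, the small bottle and the medicine box where they stand.

Things in the scene. Friction and masses are not known exactly. Their poses are not given: they have to be found in the camera images.
- scope_center (a point): Centre of the ophthalmoscope's handle, on its axis: a black round bar, 22 mm in diameter, that can be gripped or clipped from 70 mm on the tail side to 64 mm on the head side of this point. x runs along it from tail to head. It lies on the table on the flat of its head: this point 11 mm up, z up.
- scope: The ophthalmoscope as a whole, origin and axes as its handle centre; 0.12 to 0.21 kg, centre of mass about 20 mm from the origin on the head side.
- scope_tail (a point): End face of the tail, on the axis, 91 mm from the handle centre: tip of a bare metal stub, 13 mm in diameter, 10 mm long. In the socket it meets the charging contact, a spring pin whose tip is 2 mm inside the socket's mouth. The pin gives way by up to 6 mm, pushing back with 1 N at first touch and 4 N at its hard stop; good contact takes 2.3 N (2.6 mm in), felt on top of the clips' friction.
- scope_head (a point): Middle of the flat black head at the other end, 104 mm from the handle centre: 47 mm long, 34 mm wide, 22 mm thick.
- rack_seat (a point): Point of the fixed rack midway between its two spring clips, where the axis of the seated handle lies, 45 mm above the table. z is up; x runs along the axis of the clips, away from the charging socket: the ophthalmoscope goes in with its x axis along this one, tail toward -x. Between the clips 70 mm (in x) are free for gripper fingers, down to the base plate, whose top is 8 mm above the table.
- rack: The whole rack with clips and socket, screwed down; origin on the table under the seat point, same axes. Base plate 56 mm wide in y, from x = -124 to +76 mm. The clips squeeze a seated handle with some 19 N all told; if the contact forces between rack and ophthalmoscope add up to over 40 N (so about 20 N of pressing on the saddles or the socket), something bends.
- clip_a (a point): Clip nearer the socket, at x = -42 mm on the seat's axis, 14 mm wide in x: a rubber saddle, 34 mm above the table, under the handle, and a steel spring finger on each side. The two fingers are 31 mm apart at the flared tips (60 mm above the table) and 14 mm apart at the narrowest (51 mm above the table).
- clip_b (a point): The other, equal clip, at x = +42 mm. Pressed straight down into both, a handle spreads the fingers: together they resist with up to 10 to 14 N while its axis is 15 to 6 mm above the seat, then snap over it and pull it down on the saddles. Seated, it slides along x against 4 to 8 N of friction, which also holds it where it is left.
- socket_range (a point): Not the socket itself: the point of the seat's axis at x = -85 mm. The charging socket is a black block on the -x end of the rack, 59 mm tall, with a round cup (bore 20 mm, 10 mm deep) facing +x on the seat's axis. A thumb screw clamps it where the last handle needed it: its mouth is up to 7 mm to either side of this point, unmeasured, to be found by feel.
- jar_center (a point): Centre of a small amber jar with a white cap, 44 mm across, 59 mm tall, standing behind the rack: leave it alone.
- dropper_center (a point): Centre of a small bottle with a tall black cap, 31 mm across, 79 mm tall, standing behind and right of the rack: leave it alone.
- medicine_box_center (a point): Centre of a small carton, 31 x 86 x 49 mm, near the front right of the table: leave it alone.

How it is judged:
On the way, in this order (a step that is already met when the one before it is completed fails the run):
1. the handle is snapped into both clips and lies on the saddles, its tail still clear of the charging contact (z of scope_center in the frame of rack_seat between -0.0025 and 0.0025 m and y of scope_center in the frame of rack_seat between -0.004 and 0.004 m and x of scope_center in the frame of rack_seat between -0.02 and 0.03 m and angle between the x axis of scope_center and the x axis of rack_seat, either way round below 0.06 rad and contact force between contact_pin_c0 and scope below 0.3 N), for 0.2 s.
2. the handle, still in the clips, is slid home: the charging contact presses on its tail with more than 2.3 N (z of scope_center in the frame of rack_seat between -0.0025 and 0.0025 m and y of scope_center in the frame of rack_seat between -0.004 and 0.004 m and x of scope_center in the frame of rack_seat between -0.02 and 0.03 m and angle between the x axis of scope_center and the x axis of rack_seat, either way round below 0.06 rad and contact force between contact_pin_c0 and scope above 2.3 N), for 0.2 s.
At the end, for the whole second after the job is handed in: The handle lies in both clips on the saddles (axis within 2 mm of the seat in height, 2.5 mm sideways, 0.04 rad), the ophthalmoscope is at rest and let go, and its tail keeps the sprung charging contact pushed in (with more than 2.3 N) (z of scope_center in the frame of rack_seat between -0.002 and 0.002 m and y of scope_center in the frame of rack_seat between -0.0025 and 0.0025 m and x of scope_center in the frame of rack_seat between -0.02 and 0.03 m and angle between the x axis of scope_center and the x axis of rack_seat, either way round below 0.04 rad and contact force between contact_pin_c0 and scope above 2.3 N and linear speed of scope below 0.01 m/s); the robot touches nothing.
It fails at once if the ophthalmoscope is forced against the rack: their contact forces add up to more than 40 N (the clips' own squeeze makes up 19 N of it) (contact force between scope and rack above 40 N).
It fails at once if a bystander is moved by more than 2 cm or tipped over (distance of any of jar_center, dropper_center, medicine_box_center from where it was at the start of the episode above 0.02 m).
It also fails if it takes over 51 s, if anything falls off the work surface, if the arm or the gripper's body presses on something with over 40 N, if the wrist force passes 120 N, or if a joint passes its speed limit or range.

## Working session

There is one attempt and no reset: what is moved stays moved. The work goes in short steps, Python scripts to look and compute and a tool call to move; the robot and the scene stay as the last step left them, time stands still between calls to the robot, and variables do not carry over. Pictures are saved under pics/ and viewed, at most 10 in all, crops included, and the job is handed in when it is done.

Besides the shell and the picture viewer there is one more tool, called after "Request:" as a command line: name --pt "numbers of a row" for each row, then --argument value for the rest. jog_arm: Moves the arm, as the interface text tells. Its arguments: {"type":"object","properties":{"motion":{"type":"array"},"grip_force":{"type":"number"}},"required":["motion"]}

```bash
mkdir -p pics; ls; cat > h.py <<'E'
from station import bot
import numpy as np, cv2
def ray(p,xy):
    u=cv2.undistortPoints(np.array([[xy]],float),p["camera_matrix"],np.array(p["distortion"],float))[0,0]
    T=np.array(p["T"]); return T[:3,3],T[:3,:3]@np.array([u[0],u[1],1.])
def atz(p,xy,z):
    o,d=ray(p,xy); return o+d*(z-o[2])/d[2]
def proj(p,X):
    T=np.linalg.inv(np.array(p["T"])); 
    r,_=cv2.Rodrigues(T[:3,:3]); return cv2.projectPoints(np.array(X,float).reshape(-1,1,3),r,T[:3,3],np.array(p["camera_matrix"],float),np.array(p["distortion"],float))[0][:,0]
E
python3 - <<'E'
from h import *
Z=dict(scope_center=.011,scope_tail=.011,scope_head=.011,rack_seat=.045,clip_a=.045,clip_b=.045,socket_range=.045,jar_center=.03,dropper_center=.04,medicine_box_center=.025)
for c in("scene","top"):
    p=bot.read_camera(c); cv2.imwrite(f"pics/{c}0.png",p["pixels"][:,:,::-1])
    print(c,np.round(np.array(p["T"])[:3,3],3))
    for n,z in Z.items():
        for d in bot.tip_of(n,p)[:2]: print(n,np.round(d["xy"],1),round(d["score"],2),np.round(atz(p,d["xy"],z),4))
o=bot.get_obs();print(o)
E
```

```text
pics
scene [-0.164 -0.481  0.535]
scope_center [287.4 246.1] 0.87 [ 0.4066 -0.2433  0.011 ]
scope_tail [246.9 258.5] 0.65 [ 0.3345 -0.1908  0.011 ]
scope_head [336.2 234. ] 0.69 [ 0.4928 -0.3159  0.011 ]
rack_seat [239. 183.] 0.93 [ 0.5191 -0.0621  0.045 ]
rack_seat [243.7 201.1] 0.2 [ 0.4589 -0.1105  0.045 ]
clip_a [228.6 179.6] 0.8 [ 0.5199 -0.0326  0.045 ]
clip_a [256.4 190.6] 0.74 [ 0.5105 -0.1139  0.045 ]
clip_b [228.6 179.6] 0.8 [ 0.5199 -0.0326  0.045 ]
clip_b [256.4 190.6] 0.74 [ 0.5105 -0.1139  0.045 ]
socket_range [210.  177.2] 0.95 [0.507  0.0121 0.045 ]
socket_range [286.  247.8] 0.47 [ 0.3638 -0.2585  0.045 ]
jar_center [248.3 168.6] 0.66 [ 0.6131 -0.0333  0.03  ]
dropper_center [347.6 193.2] 0.66 [ 0.6128 -0.2975  0.04  ]
dropper_center [245.8 202.1] 0.16 [ 0.4641 -0.1128  0.04  ]
medicine_box_center [291.5 294.3] 0.72 [ 0.2818 -0.3089  0.025 ]
top [ 0.272 -0.132  0.999]
scope_center [287.9 208.2] 0.7 [ 0.4063 -0.2434  0.011 ]
scope_tail [267.2 241.2] 0.97 [ 0.3281 -0.1913  0.011 ]
scope_head [315.8 173.9] 0.89 [ 0.4899 -0.3151  0.011 ]
rack_seat [216.7 162.8] 0.92 [ 0.
[... 482 characters left out ...]
rray([ 1.00290226,  0.47696955,  0.02240461,  1.55537899, -0.01148734,
        1.10927505, -0.08310252]), 'joint_vel': array([-0.00119529,  0.00030734,  0.00037951,  0.00126448, -0.00161731,
       -0.00049449,  0.00015907]), 'joint_torque': array([ 6.66451069e-04, -5.96333313e+01,  1.60702474e+00, -2.81548226e+01,
        1.24225437e-02,  1.68759470e-03, -2.98749910e-06]), 'eef_pos': array([ 0.29955915, -0.60493022,  0.23133732]), 'tool_rot': array([4.63479849e-05, 9.73692354e-01, 2.27866622e-01, 1.54802314e-05]), 'contact_force': array([-0.23484617, -0.51532955,  0.30750448]), 'torque': array([-0.01781687,  0.01587637,  0.04117511]), 'grasp_force': 0.0, 'gripper_width': 1.0005175662001182}
```

```bash
python3 - <<'E'
import cv2,numpy as np
a=cv2.imread("pics/top0.png")[100:300,150:360];b=cv2.imread("pics/scene0.png")[140:340,190:400]
cv2.imwrite("pics/both.png",np.hstack([cv2.resize(a,(400,381),interpolation=2),cv2.resize(b,(400,381),interpolation=2)]))
E
```

```text
(no output)
```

View pics/both.png

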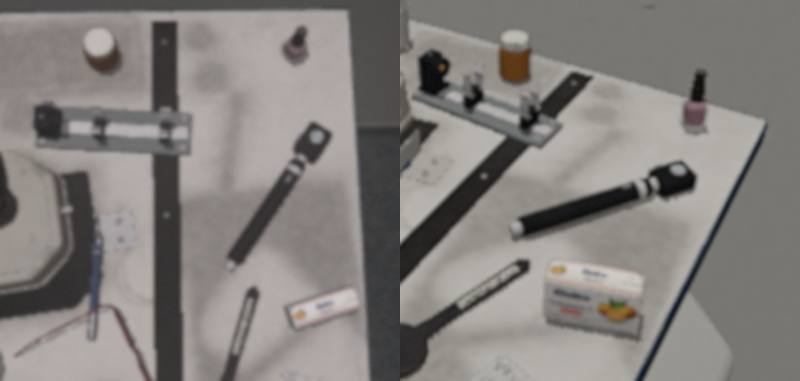

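The crops show the scope with its tail near the front (top crop 232,265) and its head far right. In the rack, the socket is at the left end (48,120) and the clips are at (100,128) and (168,130). Next I fit both poses to all the detections and overlay the models.

```bash
cat > fit.py <<'E'
from h import *
from scipy.optimize import least_squares
R=dict(rack_seat=0,clip_a=-.042,clip_b=.042,socket_range=-.085)
S=dict(scope_center=0,scope_tail=-.091,scope_head=.104)
def pt(q,x,z,y=0): c,s=np.cos(q[2]),np.sin(q[2]); return [q[0]+c*x-s*y,q[1]+s*x+c*y,z]
def fit(M,z,q0,pics):
    ob=[]
    for p in pics:
        for n,x in M.items():
            pr=proj(p,pt(q0,x,z))[0]
            ds=[d for d in bot.tip_of(n,p) if d["score"]>.3 and np.hypot(*(d["xy"]-pr))<10]
            if ds: ob.append((p,x,min(ds,key=lambda d:np.hypot(*(d["xy"]-pr)))["xy"]))
    f=lambda q:np.concatenate([proj(p,pt(q,x,z))[0]-xy for p,x,xy in ob])
    r=least_squares(f,q0,loss="soft_l1",x_scale=[.01,.01,.1]); return r.x,np.round(r.fun.reshape(-1,2),1)
E
python3 - <<'E'
from fit import *
out=[]
for k in range(2):
    P=[bot.read_camera(c) for c in("top","scene")]
    r,e=fit(R,.045,[.514,-.071,-1.7],P); s,e2=fit(S,.011,[.4065,-.2435,-.67],P)
    print(np.round(r,4),np.round(s,4)); print(e.tolist(),e2.tolist())
ims=[]
for p,(r0,c0) in zip(P,((140,160),(150,190))):
    K=8; im=cv2.resize(p["pixels"][r0:r0+48,c0:c0+94,::-1].copy(),None,fx=K,fy=K,interpolation=2)
    def ln(pts,col):
        a=((proj(p,pts)-[c0,r0]+.5)*K).astype(int); cv2.polylines(im,[a.reshape(-1,1,2)],True,col,1)
    ln([pt(r,x,.008,y) for x,y in((-.124,-.028),(.076,-.028),(.076,.028),(-.124,.028))],(0,0,255))
    ln([pt(r,-.085,.045),pt(r,.042,.045)],(0,255,0))
    for x in(-.042,.042): ln([pt(r,x,.06,-.0155),pt(r,x,.06,.0155)],(255,0,0))
    ims.append(im)
cv2.imwrite("pics/rack.png",cv2.resize(np.vstack(ims),(590,600)))
E
```

```text
[ 0.5122 -0.0759 -1.6123] [ 0.4037 -0.2458 -0.6115]
[[-1.0, 1.3], [0.1, 2.1], [-2.3, -1.5], [1.9, -3.0], [1.6, 2.6], [0.4, 0.5], [-1.5, -1.4]] [[0.4, 0.9], [0.0, -1.7], [-0.9, 1.6], [0.4, 0.0], [2.0, -0.9], [-3.7, 0.5]]
[ 0.513  -0.0744 -1.611 ] [ 0.4043 -0.2472 -0.6363]
[[1.1, 1.1], [-0.9, 0.0], [-2.9, -0.3], [1.3, -0.6], [-0.2, 2.0], [0.4, 2.2], [0.3, -3.8], [-0.6, -0.9]] [[0.5, 0.2], [-4.9, -0.3], [-1.8, -1.8], [2.2, 0.2], [-0.9, 2.6], [0.5, 0.8]]
```

View pics/rack.png

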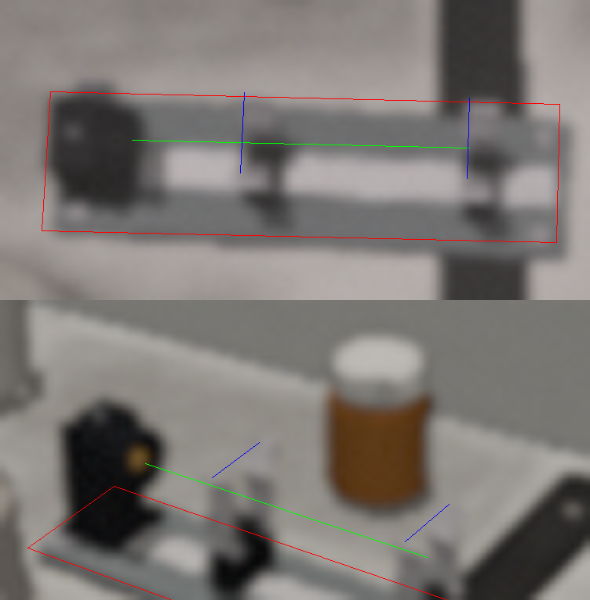

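The overlay shows the fit is a few mm off: in the top view the plate's real right end is at about x=566 against 558, and its lower edge is below the red line. I refine with image edges for the plate, and with the dark silhouette for the scope.

```bash
cat > refine.py <<'E'
from fit import *
from scipy.ndimage import map_coordinates
from scipy.optimize import minimize
def prof(p,g,pts): uv=proj(p,pts); return map_coordinates(g,[uv[:,1],uv[:,0]],order=1)
def score(q,P,d=.003):
    s=0
    for p,g in P:
        e=[]
        xs=[x for x in np.linspace(-.07,.07,60)]
        for sy in(-1,1):
            o=prof(p,g,[pt(q,x,.008,sy*(.028+d)) for x in xs]);i=prof(p,g,[pt(q,x,.008,sy*(.028-d)) for x in xs])
            e.append(np.clip(o-i,-10,50).mean())
        ys=np.linspace(-.026,.026,30)
        o=prof(p,g,[pt(q,.076+d,.008,y) for y in ys]);i=prof(p,g,[pt(q,.076-d,.008,y) for y in ys]); e.append(np.clip(o-i,-10,60).mean())
        s+=sum(e)
    return -s
E
python3 - <<'E'
from refine import *
P=[bot.read_camera(c) for c in("top","scene")]
G=[(p,cv2.cvtColor(p["pixels"],cv2.COLOR_RGB2GRAY).astype(float)) for p in P]
Q=[]
for sub in(G[:1],G[1:],G):
    best=None
    for dx in(-.006,0,.006):
        for dy in(-.006,0,.006):
            m=minimize(score,[.511+dx,-.076+dy,-1.63],args=(sub,),method="Nelder-Mead",options=dict(initial_simplex=np.array([[.511+dx,-.076+dy,-1.63]]*4)+np.vstack([np.zeros(3),np.diag([.004,.004,.04])])))
            if best is None or m.fun<best.fun: best=m
    print("rack",np.round(best.x,4),round(best.fun,1)); Q.append(best.x)
# scope silhouette
for p,g in G:
    q0=np.array([.4045,-.246,-.63])
    hull=cv2.convexHull(proj(p,[pt(q0,x,.011,y) for x,y in((-.068,-.03),(.06,-.03),(.06,.03),(-.068,.03))]).astype(np.float32)).astype(int)
    m=np.zeros(g.shape,np.uint8);cv2.fillConvexPoly(m,hull,1)
    v,u=np.nonzero((m>0)&(g<70))
    X=np.array([atz(p,(a,b),.011)[:2] for a,b in zip(u.astype(float),v.astype(float))])
    c=X.mean(0);w,V=np.linalg.eigh(np.cov((X-c).T));d=V[:,1]*np.sign(V[0,1])
    t=np.linspace(-.16,.16,321); L=[g_ for g_ in prof(p,p["pixels"].mean(2),[[*(c+d*a),.011] for a in t])]
    print("scope c",np.round(c,4),"yaw",round(float(np.arctan2(d[1],d[0])),4),"w",round(float(np.sqrt(w[0]*12)),4),round(float(np.sqrt(w[1]*12)),4))
    print([(int(t[i]*1000),int(L[i])) for i in range(20,321,5)])
ims=[]
r=Q[2]
for p,(r0,c0),r in zip(P,((140,160),(160,190)),Q):
    K=8; im=cv2.resize(p["pixels"][r0:r0+48,c0:c0+94,::-1].copy(),None,fx=K,fy=K,interpolation=2)
    def ln(pts,col):
        a=((proj(p,pts)-[c0,r0]+.5)*K).astype(int); cv2.polylines(im,[a.reshape(-1,1,2)],True,col,1)
    ln([pt(r,x,.008,y) for x,y in((-.124,-.028),(.076,-.028),(.076,.028),(-.124,.028))],(0,0,255))
    ln([pt(r,-.085,.045),pt(r,.042,.045)],(0,255,0))
    for x in(-.042,.042): ln([pt(r,x,.06,-.0155),pt(r,x,.06,.0155)],(255,0,0))
    ims.append(im)
cv2.imwrite("pics/rack2.png",cv2.resize(np.vstack(ims),(590,600)))
E
```

```text
rack [ 0.5075 -0.0789 -1.6414] -101.6
rack [ 0.5037 -0.0802 -1.6475] -105.3
rack [ 0.5056 -0.0795 -1.6374] -189.9
scope c [ 0.394  -0.2428] yaw -0.6242 w 0.0181 0.1187
[(-140, 134), (-135, 136), (-130, 138), (-125, 139), (-120, 141), (-115, 139), (-110, 141), (-105, 142), (-100, 140), (-95, 139), (-90, 139), (-85, 139), (-80, 135), (-75, 155), (-70, 126), (-65, 61), (-60, 51), (-55, 50), (-50, 52), (-45, 51), (-40, 52), (-35, 52), (-30, 51), (-24, 51), (-19, 51), (-15, 51), (-10, 50), (-5, 53), (0, 52), (5, 51), (10, 52), (15, 51), (19, 52), (24, 52), (30, 51), (35, 52), (40, 52), (45, 51), (49, 57), (54, 83), (60, 92), (65, 78), (70, 124), (75, 151), (79, 87), (84, 72), (90, 133), (95, 105), (100, 55), (105, 54), (110, 54), (115, 80), (120, 139), (125, 150), (129, 149), (134, 101), (139, 107), (145, 164), (150, 172), (155, 173), (160, 173)]
scope c [ 0.3956 -0.2432] yaw -0.6233 w 0.0278 0.1247
[(-140, 143), (-135, 143), (-130, 143), (-125, 144), (-120, 144), (-115, 144), (-110, 143), (-105, 144), (-100, 143), (-95, 143), (-90, 141), (-85, 136), (-80, 124), (-75, 149), (-70, 123), (-65, 29), (-60, 20), (-55, 21), (-50, 21), (-45, 24), (-40, 23), (-35, 23), (-30, 24), (-24, 23), (-19, 24), (-15, 23), (-10, 23), (-5, 21), (0, 19), (5, 22), (10, 22), (15, 21), (19, 21), (24, 22), (30, 21), (35, 21), (40, 21), (45, 21), (49, 22), (54, 21), (60, 20), (65, 20), (70, 88), (75, 149), (79, 104), (84, 42), (90, 130), (95, 107), (100, 25), (105, 26), (110, 27), (115, 24), (120, 25), (125, 29), (129, 34), (134, 23), (139, 39), (145, 134), (150, 176), (155, 176), (160, 176)]
```

View pics/rack2.png

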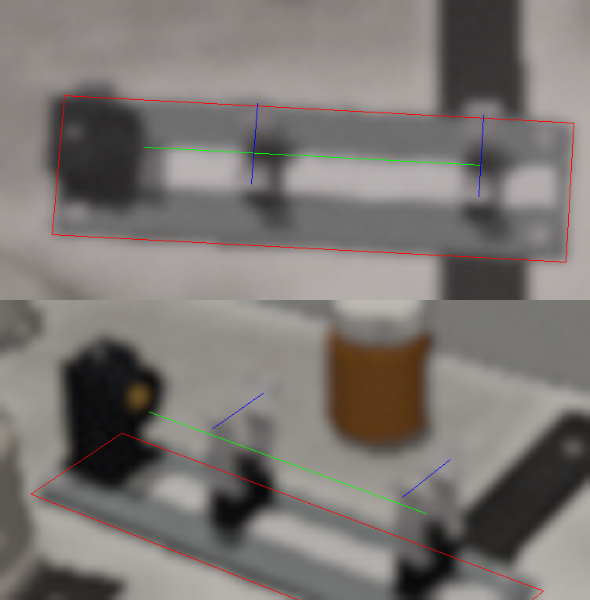

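The long edges match in both views. The end edge is about 2 mm off, and in the scene view the near side face was being taken for the top edge. I refit with the sides facing a camera ending at z=0, and plan the approach.

```bash
cat > plan.py <<'E'
from scipy.spatial.transform import Rotation as Ro
from h import *
def plan(pos,yaw):
    o=bot.get_obs(); R=Ro.from_quat(np.roll(o["tool_rot"],-1))
    T=Ro.from_matrix(np.array([[np.cos(yaw),np.sin(yaw),0],[np.sin(yaw),-np.cos(yaw),0],[0,0,-1]]))
    print("t",round(o["t"],2),"pos",np.round(o["eef_pos"],4),"yaw",np.round(np.arctan2(*R.as_matrix()[[1,0],0]),4),"turn",np.round((R.inv()*T).as_rotvec(),4),"shift",np.round(1000*R.inv().apply(np.array(pos)-o["eef_pos"]),1),"F",np.round(o["contact_force"],1),"q",np.round(o["q"],2))
E
python3 - <<'E'
from refine import *
from plan import plan
def score(q,P,d=.003):
    s=0
    for p,g in P:
        cam=np.array(p["T"])[:3,3]; xs=np.linspace(-.07,.07,60); ys=np.linspace(-.026,.026,30)
        loc=[np.cos(q[2])*(cam[0]-q[0])+np.sin(q[2])*(cam[1]-q[1]),-np.sin(q[2])*(cam[0]-q[0])+np.cos(q[2])*(cam[1]-q[1])]
        for sy in(-1,1):
            z=0 if sy*loc[1]>.028 else .008
            o=prof(p,g,[pt(q,x,z,sy*(.028+d)) for x in xs]);i=prof(p,g,[pt(q,x,z,sy*(.028-d)) for x in xs]); s+=np.clip(o-i,-10,30).mean()
        z=0 if loc[0]>.076 else .008
        o=prof(p,g,[pt(q,.076+d,z,y) for y in ys]);i=prof(p,g,[pt(q,.076-d,z,y) for y in ys]); s+=np.clip(o-i,-10,30).mean()
    return -s
P=[bot.read_camera(c) for c in("top","scene")]
G=[(p,cv2.cvtColor(p["pixels"],cv2.COLOR_RGB2GRAY).astype(float)) for p in P]
for sub in(G[:1],G[1:],G):
    b=[]
    for dx in(-.005,0,.005):
        for dy in(-.005,0,.005):
            x0=np.array([.510+dx,-.077+dy,-1.64])
            b.append(minimize(score,x0,args=(sub,),method="Nelder-Mead",options=dict(initial_simplex=np.vstack([x0,x0+np.diag([.004,.004,.04])]))))
    b.sort(key=lambda m:m.fun); print([(np.round(m.x,4).tolist(),round(m.fun,1)) for m in b[:2]])
plan([.4043,-.2495,.10],2.518)
E
```

```text
[([0.5085, -0.0801, -1.6585], np.float64(-71.5)), ([0.5085, -0.0783, -1.6573], np.float64(-71.5))]
[([0.5093, -0.0781, -1.634], np.float64(-63.2)), ([0.5093, -0.0781, -1.634], np.float64(-63.2))]
[([0.5087, -0.0783, -1.6437], np.float64(-133.8)), ([0.5087, -0.0783, -1.6437], np.float64(-133.8))]
t 2.9 pos [ 0.2996 -0.6049  0.2313] yaw 0.4598 turn [ 0.      0.     -2.0582] shift [ 251.6 -272.   131.3] F [-0.4 -0.5  0.5] q [ 1.    0.48  0.02  1.56 -0.01  1.11 -0.08]
```

Request:
jog_arm --pt "0 0 -0.18 25 -27 9 60" --pt "0 0 -0.36 50 -54 18 60" --pt "0 0 -0.54 75 -81 27 60" --pt "0 0 -0.72 100 -108 36 60" --pt "0 0 -0.9 125 -135 45 60" --pt "0 0 -1.08 150 -162 54 60" --pt "0 0 -1.26 175 -190 63 60" --pt "0 0 -1.44 200 -217 72 60" --pt "0 0 -1.62 225 -245 81 60" --pt "0 0 -1.8 251.6 -272 90 60" --grip_force 60

```text
t: 4.15
eef_pos: [0.4046, -0.2486, 0.1413]
tool_rot: [0.0, 0.424, 0.906, -0.0]
contact_force: [0.3, 0.4, -0.4]
gripper_width: 0.701
grasp_force: 0.0
```

```bash
python3 - <<'E'
from plan import plan
plan([.4043,-.2495,.10],2.518)
E
```

```text
t 4.15 pos [ 0.4046 -0.2486  0.1413] yaw 2.2653 turn [-0.      0.0008 -0.2527] shift [-0.4 -0.8 41.3] F [ 0.3  0.4 -0.4] q [ 0.83  0.31 -0.48  2.08  0.2   0.79  0.93]
```

Request:
jog_arm --pt "0 0 -0.13 0 -1 25 60" --pt "0 0 -0.253 -0.4 -1 50 60" --pt "0 0 -0.253 -0.4 -1 75 60" --pt "0 0 -0.253 -0.4 -1 95 60" --pt "0 0 -0.253 -0.4 -1 110 60" --pt "0 0 -0.253 -0.4 -1 122 60" --pt "0 0 -0.253 -0.4 -1 130 60" --pt "0 0 -0.253 -0.4 -1 135 60" --pt "0 0 -0.253 -0.4 -1 137 60" --pt "0 0 -0.253 -0.4 -1 137 60"

```text
t: 5.4
eef_pos: [0.404, -0.2505, 0.0045]
tool_rot: [0.0, 0.309, 0.951, -0.0]
contact_force: [-0.9, 0.3, 0.1]
gripper_width: 0.703
grasp_force: 0.0
```

```bash
python3 - <<'E'
from plan import *
plan([.4043,-.2495,.004],2.518)
p=bot.read_camera("scene"); q=bot.read_camera("top")
cv2.imwrite("pics/g1.png",np.hstack([cv2.resize(p["pixels"][190:290,230:360,::-1],None,fx=3,fy=3,interpolation=2),cv2.resize(q["pixels"][150:250,240:370,::-1],None,fx=3,fy=3,interpolation=2)]))
E
```

```text
t 5.4 pos [ 0.404  -0.2505  0.0045] yaw 2.5127 turn [ 0.      0.0004 -0.0053] shift [0.3 1.  0.5] F [-0.9  0.3  0.1] q [ 0.75  0.55 -0.4   2.16  0.43  0.51  0.97]
```

View pics/g1.png

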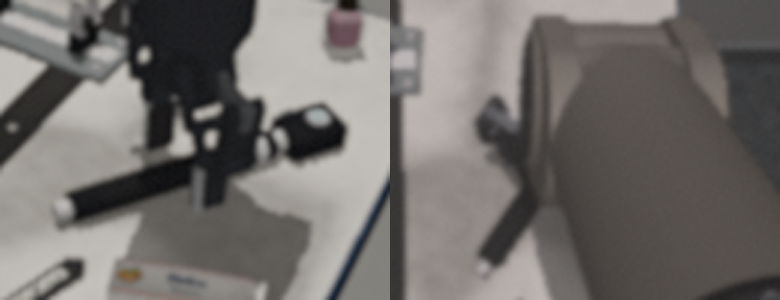

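The fingers straddle the handle (scene crop: one at 150,130 and the other at 205,190). I close the gripper.

Request:
jog_arm --pt "0 0 0 0 0 0 40" --pt "0 0 0 0 0 0 30" --pt "0 0 0 0 0 0 24" --pt "0 0 0 0 0 0 18" --pt "0 0 0 0 0 0 15" --pt "0 0 0 0 0 0 12" --pt "0 0 0 0 0 0 10" --pt "0 0 0 0 0 0 10" --grip_force 60

```text
t: 6.5
eef_pos: [0.4041, -0.2503, 0.0047]
tool_rot: [0.0, 0.309, 0.951, -0.0]
contact_force: [-0.4, 0.2, 5.7]
gripper_width: 0.229
grasp_force: 58.5
```

The opening is 19.6 mm on a 22 mm bar, so the pads are gripping slightly above its axis. I reopen, go 3 mm lower and grip again.

Request:
jog_arm --pt "0 0 0 0 0 0 36" --pt "0 0 0 0 0 0 36" --pt "0 0 0 0 0 2 36" --pt "0 0 0 0 0 3.5 36" --pt "0 0 0 0 0 3.5 26" --pt "0 0 0 0 0 3.5 20" --pt "0 0 0 0 0 3.5 15" --pt "0 0 0 0 0 3.5 10" --pt "0 0 0 0 0 3.5 10" --grip_force 60

```text
t: 7.62
eef_pos: [0.4038, -0.2504, 0.0009]
tool_rot: [0.0, 0.309, 0.951, -0.0]
contact_force: [-1.7, 0.8, 4.4]
gripper_width: 0.23
grasp_force: 58.5
```

Request:
jog_arm --pt "0 0 0 0 0 -5 10" --pt "0 0 0 0 0 -15 10" --pt "0 0 0 0 0 -30 10" --pt "0 0 0 0 0 -50 10" --pt "0 0 0 0 0 -75 10" --pt "0 0 0 0 0 -95 10" --pt "0 0 0 0 0 -100 10" --pt "0 0 0 0 0 -100 10"

```text
t: 8.62
eef_pos: [0.4037, -0.2506, 0.1011]
tool_rot: [0.0, 0.309, 0.951, -0.0]
contact_force: [-0.6, -0.1, -1.6]
gripper_width: 0.233
grasp_force: 58.7
```

```bash
python3 - <<'E'
from plan import plan
plan([.5078,-.0953,.10],1.4976)
E
```

```text
t 8.62 pos [ 0.4037 -0.2506  0.1011] yaw 2.5125 turn [2.0000e-04 7.0000e-04 1.0149e+00] shift [  7.2 186.8   1.1] F [-0.6 -0.1 -1.6] q [ 0.85  0.38 -0.51  2.11  0.28  0.72  1.1 ]
```

The scope is held, with a weight of about 1.6 N. I carry it over the rack.

Request:
jog_arm --pt "0 0 0.08 0.5 10 0 10" --pt "0 0 0.2 1 32 0 10" --pt "0 0 0.33 2 56 0 10" --pt "0 0 0.46 3 82 0 10" --pt "0 0 0.6 4 108 0 10" --pt "0 0 0.73 5 134 0 10" --pt "0 0 0.86 6 160 0 10" --pt "0 0 0.96 7 178 0 10" --pt "0 0 1.015 7.2 187 0 10" --pt "0 0 1.015 7.2 187 0 10"

```text
t: 9.88
eef_pos: [0.5077, -0.094, 0.0999]
tool_rot: [-0.001, 0.732, 0.682, -0.0]
contact_force: [-1.3, -0.2, -2.6]
gripper_width: 0.231
grasp_force: 58.7
```

```bash
python3 - <<'E'
from refine import *
from plan import plan
plan([.5078,-.0953,.10],1.4976)
o=bot.get_obs(); z=o["eef_pos"][2]+.0101
ims=[]
for c in("scene","top"):
    p=bot.read_camera(c)
    for n in S:
        for d in bot.tip_of(n,p)[:1]: print(c,n,np.round(d["xy"],1),round(d["score"],2),np.round(atz(p,d["xy"],z),4))
    r=[.509,-.0783,-1.644]; s=[o["eef_pos"][0],o["eef_pos"][1],-1.644]
    im=cv2.resize(p["pixels"][:,:,::-1].copy(),None,fx=5,fy=5,interpolation=2)
    def ln(pts,col): cv2.polylines(im,[((proj(p,pts)+.5)*5).astype(int).reshape(-1,1,2)],True,col,1)
    ln([pt(r,x,.008,y) for x,y in((-.124,-.028),(.076,-.028),(.076,.028),(-.124,.028))],(0,0,255))
    for x in(-.042,.042): ln([pt(r,x,.06,-.0155),pt(r,x,.06,.0155)],(255,0,0))
    for y in(-.011,.011): ln([pt(s,-.081,z,y),pt(s,.08,z,y)],(0,255,0))
    ln([pt(s,-.091,z,-.0065),pt(s,-.091,z,.0065)],(0,255,0)); ln([pt(s,.1275,z,-.017),pt(s,.1275,z,.017)],(0,255,0))
    ims.append(im[650:1250,800:1600] if c=="scene" else im[500:1100,700:1500])
cv2.imwrite("pics/h1.png",ims[0]);cv2.imwrite("pics/h2.png",ims[1])
E
```

```text
t 9.88 pos [ 0.5077 -0.094   0.0999] yaw 1.5001 turn [-0.0014 -0.0004  0.0025] shift [-1.3  0.1 -0.1] F [-1.3 -0.2 -2.6] q [ 0.32  0.41 -0.31  2.03  0.18  0.73 -0.18]
scene scope_center [214.4 151.1] 0.74 [0.5222 0.006  0.11  ]
scene scope_tail [214.6 149.6] 0.74 [0.5289 0.01   0.11  ]
scene scope_head [291.1 172.9] 0.59 [ 0.5198 -0.1928  0.11  ]
top scope_head [272.8 160.4] 0.86 [ 0.5001 -0.2026  0.11  ]
```

View pics/h1.png

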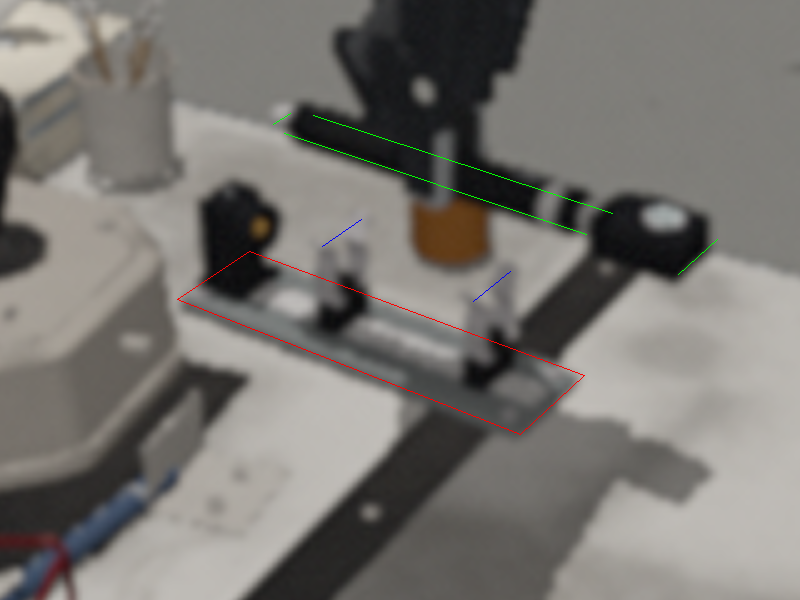

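View pics/h2.png

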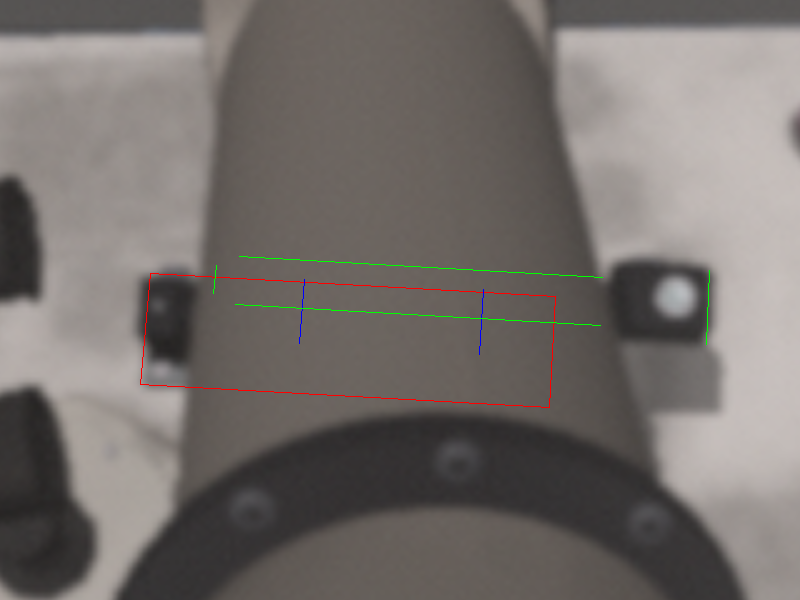

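The plate and clips line up with the overlay. In the scene view the handle is about 1 px above the prediction, and in the top view the head matches within 1 mm (end at 709 against 708). I lower to just above the clips, correcting 1.3 mm along the axis.

Request:
jog_arm --pt "0 0 0 -0.5 0 5 10" --pt "0 0 0.002 -1.3 0 15 10" --pt "0 0 0.002 -1.3 0 27 10" --pt "0 0 0.002 -1.3 0 37 10" --pt "0 0 0.002 -1.3 0 42 10" --pt "0 0 0.002 -1.3 0 44 10" --pt "0 0 0.002 -1.3 0 44 10"

```text
t: 11.15
eef_pos: [0.508, -0.0963, 0.0569]
tool_rot: [0.0, 0.733, 0.68, 0.0]
contact_force: [-0.2, -0.3, -1.8]
gripper_width: 0.232
grasp_force: 58.6
```

```bash
python3 - <<'E'
from refine import *
from plan import plan
plan([.5078,-.0953,.0349],1.4976)
o=bot.get_obs(); z=o["eef_pos"][2]+.0101; print(o["torque"])
p=bot.read_camera("scene")
r=[.509,-.0783,-1.644]; s=[o["eef_pos"][0],o["eef_pos"][1],-1.644]
im=cv2.resize(p["pixels"][140:240,180:314,::-1].copy(),None,fx=6,fy=6,interpolation=2)
def ln(pts,col): cv2.polylines(im,[((proj(p,pts)+.5-[180,140])*6).astype(int).reshape(-1,1,2)],True,col,1)
for x in(-.042,.042): ln([pt(r,x,.06,-.0155),pt(r,x,.06,.0155)],(255,0,0))
ln([pt(s,-.091,z,-.0065),pt(s,-.091,z,.0065)],(0,255,0)); ln([pt(s,.1275,z,-.017),pt(s,.1275,z,.017)],(0,255,0))
cv2.imwrite("pics/d1.png",im)
E
```

```text
t 11.15 pos [ 0.508  -0.0963  0.0569] yaw 1.4958 turn [ 0.0002 -0.     -0.0018] shift [ 0.9 -0.3 22. ] F [-0.2 -0.3 -1.8] q [ 0.3   0.48 -0.29  2.05  0.22  0.64 -0.21]
[ 0.04810778  0.03422268 -0.02958872]
```

View pics/d1.png

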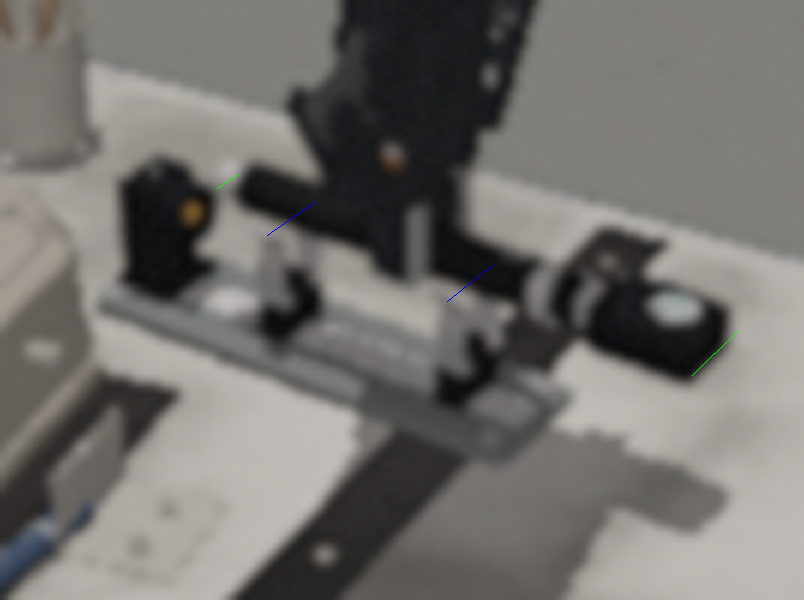

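The near fingers' tips coincide with the predicted marks (268,235 and 447,300). The handle is just above the clips and there is no contact force yet. I press down slowly.

Request:
jog_arm --pt "0 0 0 0 0 2 10" --pt "0 0 0 0 0 4 10" --pt "0 0 0 0 0 6 10" --pt "0 0 0 0 0 7 10" --pt "0 0 0 0 0 8 10" --pt "0 0 0 0 0 9 10" --pt "0 0 0 0 0 9 10"

```text
t: 12.08
eef_pos: [0.5082, -0.0963, 0.0484]
tool_rot: [0.0, 0.733, 0.68, 0.0]
contact_force: [-2.2, 0.3, 6.3]
gripper_width: 0.232
grasp_force: 59.6
```

Request:
jog_arm --pt "0 0 0 0 -0.3 1 10" --pt "0 0 0 0 -0.7 2 10" --pt "0 0 0 0 -0.7 3 10" --pt "0 0 0 0 -0.7 4 10" --pt "0 0 0 0 -0.7 4 10"

```text
t: 12.7
eef_pos: [0.5081, -0.0963, 0.0449]
tool_rot: [0.001, 0.733, 0.68, 0.001]
contact_force: [-2.4, 0.1, 10.5]
gripper_width: 0.232
grasp_force: 60.1
```

Request:
jog_arm --pt "0 0 0 0 -0.3 1 10" --pt "0 0 0 0 -0.5 2 10" --pt "0 0 0 0 -0.5 3 10" --pt "0 0 0 0 -0.5 4 10" --pt "0 0 0 0 -0.5 4 10"

```text
t: 13.32
eef_pos: [0.5077, -0.0962, 0.0405]
tool_rot: [0.001, 0.733, 0.68, 0.001]
contact_force: [0.1, -0.7, 5.4]
gripper_width: 0.229
grasp_force: 59.4
```

Request:
jog_arm --pt "0 0 0 0 0 1 10" --pt "0 0 0 0 0 2 10" --pt "0 0 0 0 0 3 10" --pt "0 0 0 0 0 4 10" --pt "0 0 0 0 0 4 10"

```text
t: 13.95
eef_pos: [0.5069, -0.0962, 0.0355]
tool_rot: [0.0, 0.733, 0.68, 0.0]
contact_force: [2.6, -0.8, -5.1]
gripper_width: 0.227
grasp_force: 58.7
```

It has snapped in and the springs now pull it down. I seat the last bit and relax the lateral offset.

Request:
jog_arm --pt "0 0 0 0 0.5 0.4 10" --pt "0 0 0 0 0.8 0.8 10" --pt "0 0 0 0 0.8 0.8 10"

```text
t: 14.32
eef_pos: [0.5072, -0.0962, 0.0349]
tool_rot: [-0.0, 0.733, 0.68, -0.0]
contact_force: [0.8, 0.9, -2.0]
gripper_width: 0.231
grasp_force: 59.0
```

Request:
jog_arm --pt "0 0 0 0 0.2 0.3 10" --pt "0 0 0 0 0.2 0.5 10" --pt "0 0 0 0 0.2 0.5 10" --pt "0 0 0 0 0.2 0.5 10"

```text
t: 14.82
eef_pos: [0.5072, -0.0963, 0.0348]
tool_rot: [-0.0, 0.733, 0.68, -0.0]
contact_force: [-1.2, 1.3, 4.3]
gripper_width: 0.229
grasp_force: 59.8
```

Seated: the force rises steeply on the saddles at TCP z 0.0348, as expected. I back off 0.2 mm and start sliding toward the socket.

Request:
jog_arm --pt "0 0 0 0 -0.1 -0.2 10" --pt "0 0 0 0 -0.1 -0.2 10" --pt "0 0 0 1 -0.1 -0.2 10" --pt "0 0 0 2 -0.1 -0.2 10" --pt "0 0 0 3 -0.1 -0.2 10" --pt "0 0 0 4 -0.1 -0.2 10" --pt "0 0 0 4 -0.1 -0.2 10"

```text
t: 15.7
eef_pos: [0.5075, -0.0955, 0.0348]
tool_rot: [0.001, 0.734, 0.679, -0.001]
contact_force: [-0.9, -7.9, 3.3]
gripper_width: 0.23
grasp_force: 59.7
```

```bash
python3 - <<'E'
from plan import *
plan([.5078,-.0953,.0349],1.4976)
p=bot.read_camera("scene")
cv2.imwrite("pics/s1.png",cv2.resize(p["pixels"][140:240,180:314,::-1].copy(),None,fx=6,fy=6,interpolation=2))
E
```

```text
t 15.7 pos [ 0.5075 -0.0955  0.0348] yaw 1.4933 turn [-0.0003  0.0033 -0.0043] shift [ 0.2  0.3 -0.1] F [-0.9 -7.9  3.3] q [ 0.28  0.52 -0.27  2.06  0.24  0.59 -0.24]
```

View pics/s1.png

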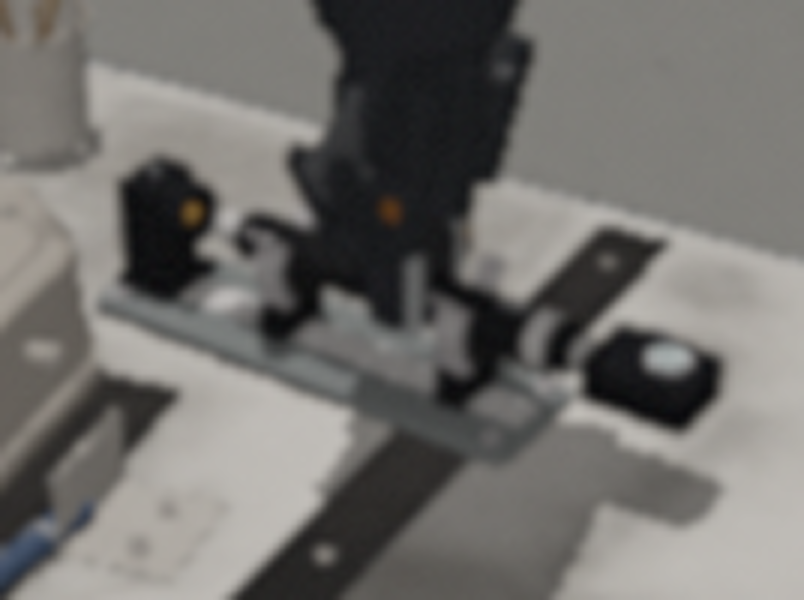

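The handle lies in both clips, and the stub (225,220) is still clear of the socket. The arm is compliant, so I keep sliding.

Request:
jog_arm --pt "0 0 0 1 0 0 10" --pt "0 0 0 2 0 0 10" --pt "0 0 0 3 0 0 10" --pt "0 0 0 4 0 0 10" --pt "0 0 0 4 0 0 10"

```text
t: 16.38
eef_pos: [0.5079, -0.0917, 0.0348]
tool_rot: [0.001, 0.734, 0.679, -0.001]
contact_force: [-0.9, -7.9, 3.8]
gripper_width: 0.233
grasp_force: 59.7
```

Request:
jog_arm --pt "0 0 0 0.7 0 -0.2 10" --pt "0 0 0 1.4 0 -0.2 10" --pt "0 0 0 2 0 -0.2 10" --pt "0 0 0 2 0 -0.2 10"

```text
t: 16.88
eef_pos: [0.508, -0.0894, 0.0348]
tool_rot: [0.001, 0.734, 0.679, -0.001]
contact_force: [-0.5, -6.9, 2.1]
gripper_width: 0.233
grasp_force: 59.4
```

Request:
jog_arm --pt "0 0 0 0.7 0 0 10" --pt "0 0 0 1.4 0 0 10" --pt "0 0 0 2 0 0 10" --pt "0 0 0 2 0 0 10"

```text
t: 17.38
eef_pos: [0.5082, -0.0874, 0.0348]
tool_rot: [0.001, 0.734, 0.679, -0.001]
contact_force: [-0.3, -7.2, 1.9]
gripper_width: 0.236
grasp_force: 59.4
```

Request:
jog_arm --pt "0 0 0 0.7 0 0 10" --pt "0 0 0 1.4 0 0 10" --pt "0 0 0 2 0 0 10" --pt "0 0 0 2 0 0 10"

```text
t: 17.88
eef_pos: [0.5083, -0.0854, 0.0348]
tool_rot: [0.001, 0.734, 0.679, -0.001]
contact_force: [0.1, -6.5, 2.2]
gripper_width: 0.233
grasp_force: 59.4
```

Request:
jog_arm --pt "0 0 0 0.7 0 0 10" --pt "0 0 0 1.4 0 0 10" --pt "0 0 0 2 0 0 10" --pt "0 0 0 2 0 0 10"

```text
t: 18.38
eef_pos: [0.5085, -0.0834, 0.0349]
tool_rot: [0.001, 0.734, 0.679, -0.001]
contact_force: [-0.8, -6.8, 1.8]
gripper_width: 0.233
grasp_force: 59.4
```

Request:
jog_arm --pt "0 0 0 0.7 0 0 10" --pt "0 0 0 1.4 0 0 10" --pt "0 0 0 2 0 0 10" --pt "0 0 0 2 0 0 10"

```text
t: 18.88
eef_pos: [0.5086, -0.0815, 0.0348]
tool_rot: [0.001, 0.734, 0.679, -0.001]
contact_force: [-2.1, -7.0, 2.6]
gripper_width: 0.232
grasp_force: 59.4
```

Request:
jog_arm --pt "0 0 0 0.7 0 0 10" --pt "0 0 0 1.4 0 0 10" --pt "0 0 0 2 0 0 10" --pt "0 0 0 2 0 0 10"

```text
t: 19.38
eef_pos: [0.5087, -0.08, 0.0348]
tool_rot: [0.001, 0.734, 0.679, -0.002]
contact_force: [-1.5, -8.8, 2.8]
gripper_width: 0.231
grasp_force: 59.4
```

The force is up by 2 N, so the pin has been touched. I go on in smaller steps.

Request:
jog_arm --pt "0 0 0 0.7 0 0 10" --pt "0 0 0 1.4 0 0 10" --pt "0 0 0 2 0 0 10" --pt "0 0 0 2 0 0 10"

```text
t: 19.88
eef_pos: [0.5088, -0.0784, 0.0348]
tool_rot: [0.001, 0.734, 0.679, -0.002]
contact_force: [-0.5, -10.3, 2.5]
gripper_width: 0.234
grasp_force: 59.5
```

Request:
jog_arm --pt "0 0 0 0.7 0 0 10" --pt "0 0 0 1.4 0 0 10" --pt "0 0 0 1.4 0 0 10"

```text
t: 20.25
eef_pos: [0.5088, -0.0772, 0.0348]
tool_rot: [0.001, 0.734, 0.679, -0.002]
contact_force: [-1.2, -9.8, 2.3]
gripper_width: 0.233
grasp_force: 59.5
```

Request:
jog_arm --pt "0 0 0 0.6 0 0 10" --pt "0 0 0 1.2 0 0 10" --pt "0 0 0 1.2 0 0 10" --pt "0 0 0 1.2 0 0 10"

```text
t: 20.75
eef_pos: [0.5089, -0.0762, 0.0348]
tool_rot: [0.001, 0.734, 0.679, -0.002]
contact_force: [-0.8, -11.3, 2.5]
gripper_width: 0.232
grasp_force: 59.5
```

The pin is about 4.5–5 mm in. I unload the arm's stored push, then open.

Request:
jog_arm --pt "0 0 0 -1 0 0 10" --pt "0 0 0 -2 0 0 10" --pt "0 0 0 -3 0 0 10" --pt "0 0 0 -3 0 0 10"

```text
t: 21.25
eef_pos: [0.5089, -0.0763, 0.0348]
tool_rot: [0.0, 0.734, 0.68, -0.001]
contact_force: [-0.3, -6.2, 2.7]
gripper_width: 0.229
grasp_force: 59.4
```

Request:
jog_arm --pt "0 0 0 -1 0 -0.1 10" --pt "0 0 0 -2 0 -0.2 10" --pt "0 0 0 -3 0 -0.3 10" --pt "0 0 0 -3 0 -0.3 10"

```text
t: 21.75
eef_pos: [0.5089, -0.0764, 0.0349]
tool_rot: [-0.001, 0.733, 0.681, 0.0]
contact_force: [0.5, 2.9, -4.6]
gripper_width: 0.236
grasp_force: 58.7
```

Request:
jog_arm --pt "0 0 0 1 0 0.15 10" --pt "0 0 0 1 0 0.15 10" --pt "0 0 0 1 0 0.15 26" --pt "0 0 0 1 0 0.15 34" --pt "0 0 0 1 0 0.15 44" --pt "0 0 0 1 0 0.15 44" --pt "0 0 0 1 0 0.15 44"

```text
t: 22.62
eef_pos: [0.5091, -0.0767, 0.0351]
tool_rot: [0.0, 0.733, 0.68, 0.0]
contact_force: [-0.0, -0.2, 0.5]
gripper_width: 0.512
grasp_force: 0.0
```

Request:
jog_arm --pt "0 0 0 0 0 -5 44" --pt "0 0 0 0 0 -15 44" --pt "0 0 0 0 0 -35 44" --pt "0 0 0 0 0 -60 44" --pt "0 0 0 0 0 -90 44" --pt "0 0 0 0 0 -120 44" --pt "0 0 0 0 0 -140 44" --pt "0 0 0 0 0 -140 44"

```text
t: 23.62
eef_pos: [0.5103, -0.0768, 0.1771]
tool_rot: [0.002, 0.733, 0.68, 0.001]
contact_force: [0.4, 0.1, 0.3]
gripper_width: 0.519
grasp_force: 0.0
```

```bash
python3 - <<'E'
from refine import *
P=[bot.read_camera(c) for c in("scene","top")]; p=P[0]
r=[.509,-.0783,-1.644]; s=[.5089,-.0762,-1.644]
im=cv2.resize(p["pixels"][140:240,180:314,::-1].copy(),None,fx=6,fy=6,interpolation=2)
def ln(pts,col): cv2.polylines(im,[((proj(p,pts)+.5-[180,140])*6).astype(int).reshape(-1,1,2)],True,col,1)
ln([pt(s,.1275,.045,-.017),pt(s,.1275,.045,.017)],(0,255,0))
cv2.imwrite("pics/e1.png",im); print(bot.get_obs()["contact_force"])
E
```

```text
[ 0.42848786 -0.15715248 -0.88185673]
```

View pics/e1.png

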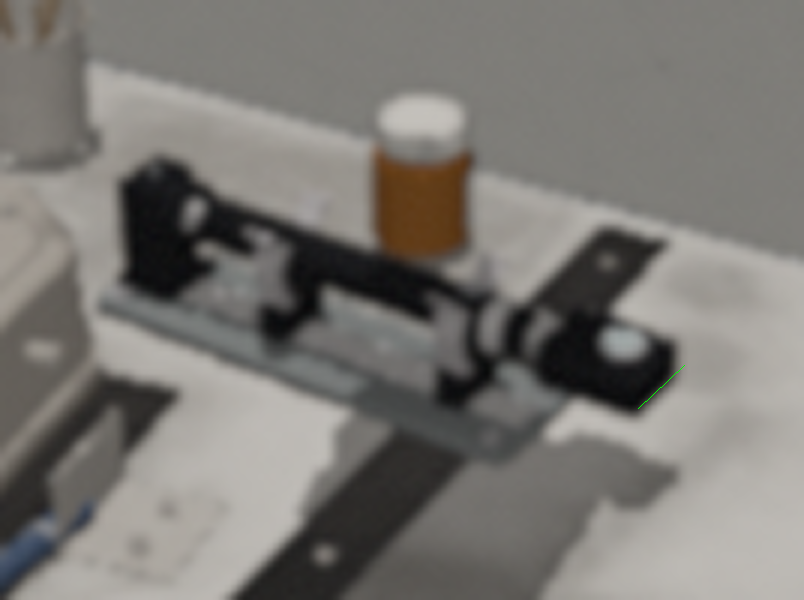

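The picture shows the handle lying in both clips, the stub inside the socket (195,210), the head end at the predicted mark (660,390), the jar untouched and the gripper clear. I hand it in.

```bash
python3 -c "
from station import bot
print(bot.hand_in())"
```

```text
the job is handed in; nothing more can be done
None
```

The ophthalmoscope is snapped into both clips with its tail slid home in the charging socket. By feel the contact is pushed in about 4 mm or more (roughly 3 N, against the 2.3 N needed). The gripper is clear, the bystanders were not touched, and the job was handed in after about 24 s, but hand-in returned no verdict.

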